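# Reassemble the citrus press and test its start switch

## Robot

A 7-joint arm with a two-finger parallel gripper is mounted at the origin on a cart in front of the work surface, level with it; the furniture and walls round the work are solid. World frame = base frame: x ahead of the robot, y to its left, z up, the work surface at z = 0. Lengths are in m, angles in rad, forces in N, time in s.
With the tool pointing down it reaches from about 0.425 to 0.875 m from the base axis. Payload 4.7 kg.
Tool frame: the origin (TCP) lies between the finger pads; the fingertips stand 14 mm ahead of it and the grasp point (between the pads) lies 5 mm behind it; z points along the fingers, y is the line along which they close (so a half turn about z gives the same grasp; the last joint's range is limited). The gripper opens to 87 mm and grips with 3 to 60 N. Pads are 19 mm wide; open, the fingers measure 117 mm over their backs; the gripper's body (75 mm by 190 mm) begins 51 mm behind the grasp point.
Start: joints at [-1.133, 0.321, -0.07, 1.45, 0.023, 1.371, -0.057], TCP at [0.267, 0.593, 0.205] pointing down, gripper open.
Joint ranges: [-2.86, 2.86], [-0.3, 2.09], [-1.38, 1.24], [0.06, 2.45], [-1.56, 4.7], [0.09, 2.05], [-2.69, 2.69]. Speed limits (rad/s): [2.57, 2.57, 3.14, 3.14, 3.14, 3.14, 3.14].

## Interface

Orientations are given as a rotation vector (axis times angle).
In Python, from bench import ctrl gives the robot as it stands.
- The arm moves only by the tool step_arm, never from a script. Its argument "commands" is a list of rows, each an object with "travel": the shift along the tool's x, y, z in m, a list of three; "turn": the turn, a rotation vector about the tool's x, y, z in degrees, a list of three. A call has 1 to 5 rows; each row is the pose to reach, as a shift and turn from the pose commanded when the call began, along the tool's axes at that moment; what a row does not reach only later rows make up. A row lasts 1/10 s, in which the tool goes at most 50 mm and 8.59 degrees, less where a joint would pass 70% of its speed; a pose out of reach is approached as far as the arm can. A call with a gripper value outside its range is refused whole. "gripper" is the opening, from 0 (shut) to 1 (fully open), set as the call begins (left out, the last holds). The fingers move at their own pace and stop on an object; "force" is the grip in N (left out, the last holds). Time passes only in rows, so rows that repeat a pose let the fingers close. It gives the time, the measured TCP pose, the force, the opening and the grip force at its end, in the units of the state.
- ctrl.get_state(): the state, without advancing time (a new reading comes with each control period).
- ctrl.get_image(name): name is "scene" or "top" or "wrist"; returns the picture (480x640x3 uint8, red, green, blue); there is no depth.
- ctrl.camera_model(name): a dict with "fx", "fy", "cx", "cy" (pixels), "R" (3x3) and "t" (3): a world point X has camera coordinates R X + t; the wrist camera has in their place "T_tool_cam" (4x4, takes a point from camera to tool coordinates, whose origin is the TCP and whose axes are the flange's). Camera axes: x right, y down, z forward; pixel columns grow to the right and rows downward; lengths in m; the calibration is good to about 2 mm. A picture is of the moment at which its call begins: read the wrist's pose just before it. camera_model takes no time and is no camera call.
- ctrl.close_job(): hands the job in; it is judged then, once.
The state is a dict: "time": time; "joint_positions": joint angles; "qd": joint speeds; "joint_torque": joint torques, N m; "position": TCP position; "tool_rot": TCP orientation; "ft_force": force on the tool from outside, world axes, zero at the start; "torque": the same for the moment, N m; "grip_width": opening from 0.0 (shut) to 1.0 (fully open); "grip_force": force on a finger pad.
Only numpy, scipy, OpenCV 4.12 (cv2) and the standard library are available. Lean on these libraries where they do the work, as an engineer would, in place of code of your own. Each camera call takes 0.05 s, during which the arm holds its last target. There are 200 camera calls.

## Task

The unplugged citrus press has been washed: lay the round strainer flat in its jug, down over the drive spindle, then set the smaller of the two ribbed squeezing cones on the spindle, turning it until the splines mesh and it slides fully home. Then press the cone straight down until the sprung spindle has sunk all the way onto its start switch, and finish like that, still holding the cone pressed down, so that I can check the switch. Leave the larger cone and the other things on the worktop where they stand.

Things in the scene. Friction and masses are not known exactly. Their poses are not given: they have to be found in the camera images.
- press: citrus press, fixed: black base with a steel band, white open jug on top, 144 mm wide at its rim, which is 122 mm above the worktop; loop handle on its -x side reaches 107 mm from the axis, pouring lip on the other side. Origin: centre of the underside, on the vertical axis, z up. The drive spindle stands on the axis, its tip 148.5 mm above the worktop.
- strainer_ledge (a point): centre of the flat ring-shaped ledge inside the jug that carries the strainer, on the axis, 96 mm above the worktop. The jug is 123 mm wide inside at the ledge and flares to about 134 mm at the rim. The strainer's origin comes here.
- spindle_seat (a point): on the drive spindle's axis, at the shoulder where a fitted cone's underside rests, 122 mm above the worktop while unpressed. Turns and sinks with the spindle, z up. Below it the spindle is a round column of 28 mm diameter, above it are the splines. It may have stopped at any angle; a stiff gear train holds it (0.35 Nm to turn).
- spindle_tip (a point): tip of the spindle, 26.5 mm above spindle_seat, same axes. From above the splined part is a plus sign: four ribs along x and y, each 7 mm wide and reaching 13 mm from the axis, 18 mm tall above the seat, with roof-shaped tops to 21.5 mm; in the middle a pilot pin of 7 mm diameter with a tapered end rises to this tip.
- start_switch (a joint): how far the sprung spindle is pressed down, in m: 0 up (held by a preload of 4.5 N), 0.005 fully down on its stop (spring force 9 N); springs back up when let go
- strainer: round steel strainer, loose, about 90 g, standing the way up it is used: flat slotted dish, 110 mm wide below, with a 10 mm high rim (113 mm wide at the top) and an upright central collar to grip from above: outside diameter 43 mm, bore 37 mm, top 18 mm above the underside. Origin: centre of the underside, z up.
- small_cone: smaller squeezing cone, grey, loose, about 60 g, 50 mm high, standing on its flat skirt (72 mm wide, 5 mm thick). Origin: centre of the underside, z up. Underneath is an open plus-shaped socket, 30 mm deep, its slots 9.4 mm wide along x and y, 15 mm out from the axis: it fits the spindle in four positions 90 degrees apart. Fully home, its origin is at spindle_seat.
- small_cone_grip (a point): on the small cone's axis, 26 mm above its underside. Dome 45 mm wide over its ribs, sides upright from 5 to 30 mm, then rounding to a blunt tip. Eight ribs 45 degrees apart: long ones to the tip along +x, +y, -x, -y (over the slots), short ones between. Pads lie flat across two ribs each (about 42 mm wide) when the fingers close 22.5 degrees off a rib.
- large_cone: larger squeezing cone of the same design, not wanted: skirt 96 mm wide, dome 60 mm over the ribs, 68 mm high. Origin: centre of the underside.
- mug: mug, 83 mm wide and 94 mm high, bystander behind the press; origin: centre of the underside
- green_tumbler: tumbler, 75 mm wide and 120 mm high, bystander at the back right; origin: centre of the underside
- egg_cup: white egg cup, 47 mm wide and 58 mm high, bystander behind the press; origin: centre of the underside
- teaspoon: teaspoon, 130 mm long, lying near the front edge, bystander; origin: its middle, underside

How it is judged:
By the outcome, as a careful person would: the job done as asked, in the order asked, and still so for the second after the job is handed in, while the arm keeps its last pose, push and grip.
It also fails if it takes over 61 s, if anything falls off the work surface, if the arm or the gripper's body presses on something with over 40 N, if the wrist force passes 120 N, or if a joint passes its speed limit or range.

## Working session

There is one attempt and no reset: what is moved stays moved. The work goes in short steps, Python scripts to look and compute and a tool call to move; the robot and the scene stay as the last step left them, time stands still between calls to the robot, and variables do not carry over. Pictures are saved under pics/ and viewed, at most 10 in all, crops included, and the job is handed in when it is done.

Besides the shell and the picture viewer there is one more tool, called in YAML: its name, and indented under it one key for each argument. step_arm: Moves the arm, as the interface text tells. Its arguments: {"type":"object","properties":{"commands":{"type":"array"},"gripper":{"type":"number"},"force":{"type":"number"}},"required":["commands"]}

```bash
mkdir -p pics; ls; cat > h.py <<'E'
import numpy as np, cv2
from scipy.spatial.transform import Rotation as Ro
from bench import ctrl
def ray(name,u,v,z,st=None):
    m=ctrl.camera_model(name)
    d=np.array([(u-m['cx'])/m['fx'],(v-m['cy'])/m['fy'],1.])
    if name=='wrist':
        T=np.array(m['T_tool_cam']);R=Ro.from_rotvec(st['tool_rot']).as_matrix()
        o=R@T[:3,3]+st['position'];d=R@T[:3,:3]@d
    else:
        R=np.array(m['R']);o=-R.T@np.array(m['t']);d=R.T@d
    return o+d*(z-o[2])/d[2]
def grab(name,fn):
    st=ctrl.get_state();im=ctrl.get_image(name)
    cv2.imwrite('pics/'+fn,cv2.cvtColor(im,cv2.COLOR_RGB2BGR));return st,im
E
python3 - <<'E'
from h import *
for n in('top','scene'):
    grab(n,n+'0.png');m=ctrl.camera_model(n);print(n,m)
print(ctrl.camera_model('wrist'));s=ctrl.get_state();print(s)
E
```

```text
pics
top {'fx': 514.3577072259302, 'fy': 514.3577072259302, 'cx': 325.44315074286607, 'cy': 239.89881520294807, 'R': array([[-0.10492163, -0.99446369,  0.00578119],
       [-0.97228147,  0.10135638, -0.21070271],
       [ 0.20895024, -0.02772822, -0.97753309]]), 't': array([-0.03232635,  0.49214821,  1.27740833])}
scene {'fx': 506.61511588225625, 'fy': 506.61511588225625, 'cx': 317.97150338893607, 'cy': 229.42427305894293, 'R': array([[ 0.82102275, -0.57066085,  0.016366  ],
       [-0.34402973, -0.51743404, -0.78352126],
       [ 0.45559323,  0.63765839, -0.62114941]]), 't': array([-0.44477598,  0.23665766,  1.26111488])}
{'fx': 382.6806763048501, 'fy': 382.6806763048501, 'cx': 324.8296282409234, 'cy': 248.35548625645723, 'T_tool_cam': array([[ 1.71333053e-04, -9.60406126e-01, -2.78603740e-01,
         7.74684860e-02],
       [ 9.99999984e-01,  1.80458720e-04, -7.10905905e-06,
         4.38493686e-04],
       [ 5.71040583e-05, -2.78603734e-01,  9.60406141e-01,
        -1.80335692e-01],
       [ 0.00000000e+00,  0.00000000e+00,  0.00000000e+00,
         1.00000000e+00]])}
{'time': 0.1, 'joint_positions': array([-1.13286718,  0.32180273, -0.07004755,  1.45152883,  0.02261637,
        1.37080964, -0.05693254]), 'qd': array([-1.93763065e-04, -1.45109932e-03, -2.94426576e-03, -2.67915866e-03,
        8.72452072e-04,  1.43276578e-03, -8.36517955e-05]), 'joint_torque': array([-6.22723619e-04, -4.92571449e+01, -4.06154757e-01, -3.13398135e+01,
       -6.41051307e-02,  3.95758613e-02,  8.02940144e-05]), 'position': array([0.26717372, 0.5919817 , 0.20394779]), 'tool_rot': array([-6.60781281e-01, -3.07105457e+00,  2.73972570e-03]), 'ft_force': array([-0.95201998,  0.17512925,  0.65469642]), 'torque': array([ 0.01413215, -0.02648   , -0.00581106]), 'grip_force': 0.0, 'grip_width': 1.0025970002389273}
```

View pics/top0.png

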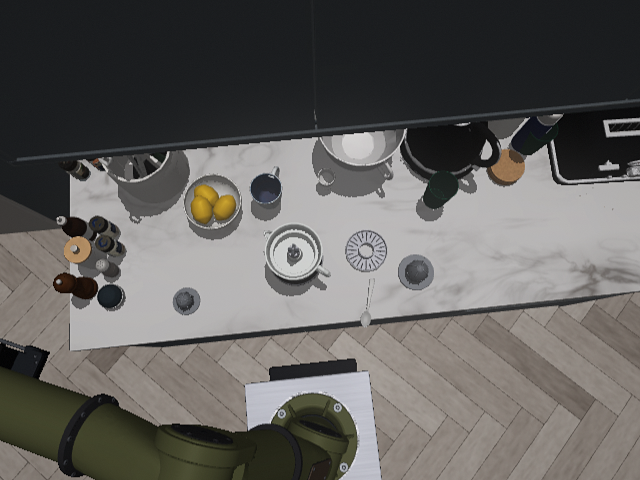

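View pics/scene0.png

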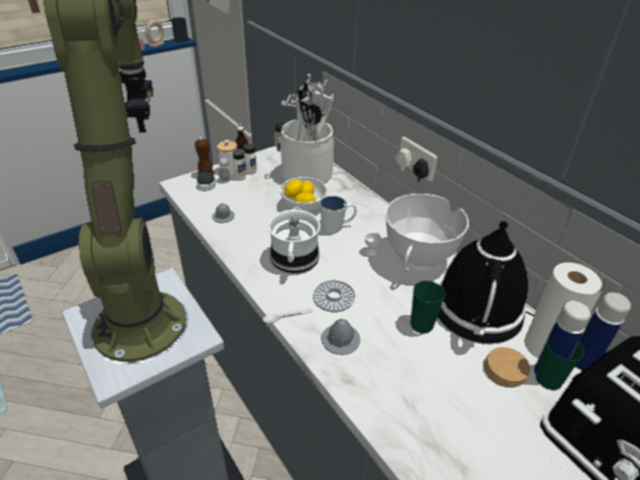

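The top view shows the small cone at (186,300), the press spindle at (293,252), the strainer at (366,250), the large cone at (416,271) and the spoon at (368,300). The scene view agrees with this.

```bash
python3 - <<'E'
from h import *
im=cv2.imread('pics/top0.png');hsv=cv2.cvtColor(im,cv2.COLOR_BGR2HSV)
for n,u,v,z in(('cone_top',184,295,.05),('cone skirt',186,300,.005),('strainer',366,250.5,.01),('rim',294,252,.122),('tip',293,249,.1485),('large',416,271,.005)):
    print(n,ray('top',u,v,z).round(4))
# masks: dark-grey vs. bright
g=im[:,:,1]
def fit(x0,y0,x1,y1,lo,hi):
    m=((g>=lo)&(g<hi)).astype(np.uint8)[y0:y1,x0:x1]
    m=cv2.morphologyEx(m,cv2.MORPH_CLOSE,np.ones((5,5)))
    cs,_=cv2.findContours(m,cv2.RETR_EXTERNAL,cv2.CHAIN_APPROX_NONE)
    c=max(cs,key=cv2.contourArea);e=cv2.fitEllipse(cv2.convexHull(c));return (e[0][0]+x0,e[0][1]+y0),e[1],e[2]
for n,b,z in(('cone',(165,280,210,320),.004),('str',(338,222,394,278),.006)):
    for hi in(130,160,185):
        c,a,_=fit(*b,0,hi);print(n,hi,np.round(c,1),np.round(a,1),ray('top',*c,z).round(4))
a=[cv2.resize(im[y:y+80,x:x+100],None,fx=4,fy=4,interpolation=2) for x,y in((140,260),(245,215),(330,210))]
cv2.imwrite('pics/c0.png',np.vstack([np.hstack(a[:2]),]))
E
```

```text
cone_top [0.382  0.2871 0.05  ]
cone skirt [0.3744 0.294  0.005 ]
strainer [ 0.4553 -0.189   0.01  ]
rim [ 0.4492 -0.0022  0.122 ]
tip [ 0.4515 -0.0015  0.1485]
large [ 0.3876 -0.3145  0.005 ]
cone 130 [186.2 300.8] [26.2 27.7] [0.3723 0.2939 0.004 ]
cone 160 [186.1 301. ] [27.4 28.9] [0.372  0.2942 0.004 ]Traceback (most recent call last):
  File "<stdin>", line 14, in <module>
  File "<stdin>", line 11, in fit
cv2.error: OpenCV(4.12.0) /io/opencv/modules/imgproc/src/shapedescr.cpp:361: error: (-201:Incorrect size of input array) There should be at least 5 points to fit the ellipse in function 'fitEllipseNoDirect'
```

step_arm:
  commands:
    - {"travel":[-0.035,-0.036,0],"turn":[0,0,0]}
    - {"travel":[-0.07,-0.072,0],"turn":[0,0,0]}
    - {"travel":[-0.105,-0.108,0],"turn":[0,0,0]}
    - {"travel":[-0.14,-0.144,0],"turn":[0,0,0]}
    - {"travel":[-0.175,-0.18,0],"turn":[0,0,0]}

```text
time: 0.6
position: [0.3527, 0.3552, 0.2046]
tool_rot: [-0.661, -3.071, 0.0]
ft_force: [0.9, -0.2, 0.9]
grip_width: 1.001
grip_force: 0.0
```

step_arm:
  commands:
    - {"travel":[-0.03,-0.032,0],"turn":[0,0,0]}
    - {"travel":[-0.045,-0.048,0],"turn":[0,0,0]}
    - {"travel":[-0.045,-0.048,0],"turn":[0,0,0]}
    - {"travel":[-0.045,-0.048,0],"turn":[0,0,0]}
    - {"travel":[-0.045,-0.048,0],"turn":[0,0,0]}

```text
time: 1.1
position: [0.3729, 0.2965, 0.2048]
tool_rot: [-0.657, -3.072, -0.0]
ft_force: [-0.2, 0.0, 0.6]
grip_width: 0.998
grip_force: 0.0
```

```bash
python3 - <<'E'
from h import *
st,im=grab('wrist','w_cone.png');np.save('st_cone.npy',st,allow_pickle=True);print(st['time'],st['position'],st['tool_rot'],st['joint_positions'],st['qd'].round(3))
E
```

```text
1.1 [0.37293571 0.2965414  0.2047739 ] [-6.57164361e-01 -3.07166656e+00 -1.61578260e-04] [-0.84194581 -0.05063502  0.11105082  1.86837803  0.00537679  1.32370235
  0.41691117] [-0.007  0.005 -0.003 -0.004  0.005  0.003  0.001]
```

View pics/w_cone.png

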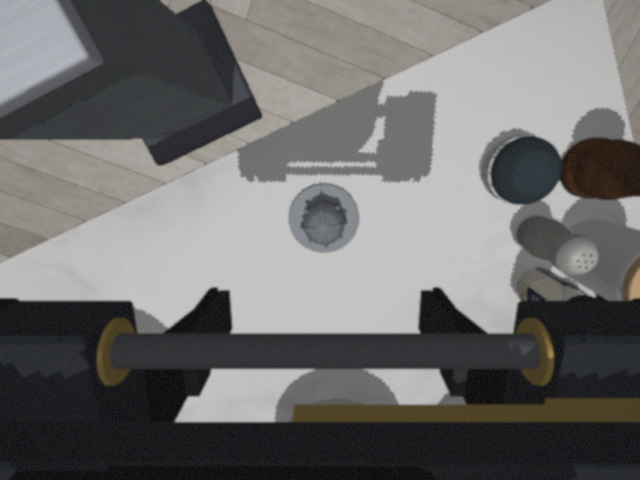

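The small cone's skirt is centred at about (323,217), with a radius of 34 px. Next I'll look at the press spindle from above.

step_arm:
  commands:
    - {"travel":[-0.03,-0.038,0],"turn":[0,0,0]}
    - {"travel":[-0.06,-0.076,0],"turn":[0,0,0]}
    - {"travel":[-0.09,-0.112,0],"turn":[0,0,0]}
    - {"travel":[-0.12,-0.15,0],"turn":[0,0,0]}
    - {"travel":[-0.15,-0.188,0],"turn":[0,0,0]}

```text
time: 1.65
position: [0.4335, 0.0616, 0.2051]
tool_rot: [0.656, 3.072, 0.0]
ft_force: [1.5, -0.6, 0.8]
grip_width: 1.0
grip_force: 0.0
```

step_arm:
  commands:
    - {"travel":[-0.025,-0.03,0],"turn":[0,0,0]}
    - {"travel":[-0.042,-0.051,0],"turn":[0,0,0]}
    - {"travel":[-0.042,-0.051,0],"turn":[0,0,0]}
    - {"travel":[-0.042,-0.051,0],"turn":[0,0,0]}

```text
time: 2.05
position: [0.4506, -0.0006, 0.2049]
tool_rot: [-0.66, -3.071, -0.0]
ft_force: [0.5, 0.7, 0.3]
grip_width: 0.998
grip_force: 0.0
```

```bash
python3 - <<'E'
from h import *
st,im=grab('wrist','w_press.png');np.save('st_press.npy',st,allow_pickle=True);print(st['time'],st['position'],st['tool_rot'],st['joint_positions'])
im=cv2.cvtColor(im,cv2.COLOR_RGB2BGR)
c=cv2.imread('pics/w_cone.png')
a=cv2.resize(im[130:330,225:425],(600,600),interpolation=2)
b=cv2.resize(c[187:247,293:353],(200,200),interpolation=2)
cv2.imwrite('pics/c1.png',np.hstack([a,np.vstack([b,np.zeros((400,200,3),np.uint8)])]))
E
```

```text
2.05 [ 0.45063551 -0.00062175  0.20486782] [-6.59645454e-01 -3.07121391e+00 -2.68344888e-04] [-0.57360438 -0.13798964  0.47586515  1.93222172  0.06461062  1.33293985
  1.03078013]
```

View pics/c1.png

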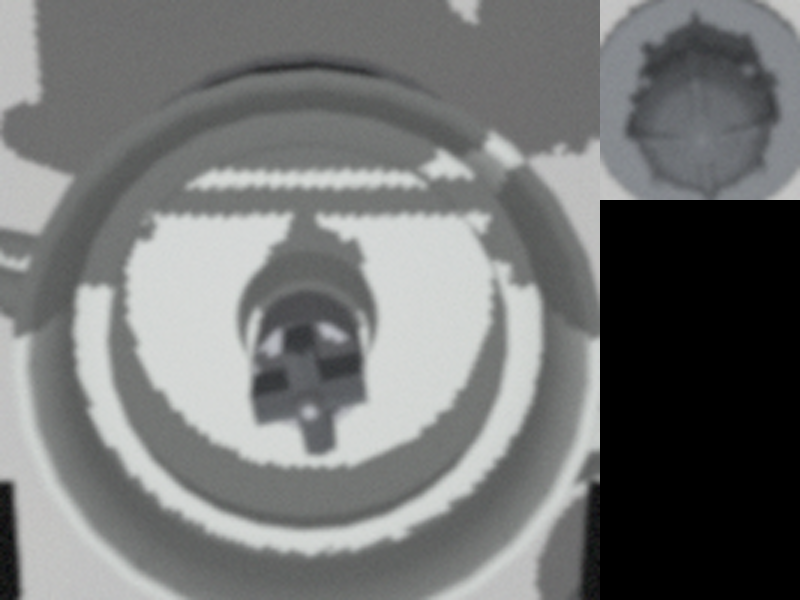

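Left crop: the spindle's plus sign has its pin tip at about (328,267) in full-image pixels and is turned about 12° counter-clockwise. Right crop: the cone's long ribs are turned about 5° counter-clockwise. The strainer comes next.

step_arm:
  commands:
    - {"travel":[-0.02,-0.034,0],"turn":[0,0,0]}
    - {"travel":[-0.04,-0.068,0],"turn":[0,0,0]}
    - {"travel":[-0.06,-0.102,0],"turn":[0,0,0]}
    - {"travel":[-0.08,-0.136,0],"turn":[0,0,0]}
    - {"travel":[-0.081,-0.17,0],"turn":[0,0,0]}
  gripper: 0.7

```text
time: 2.6
position: [0.4561, -0.1899, 0.205]
tool_rot: [0.655, 3.071, -0.002]
ft_force: [-0.3, -1.5, 0.0]
grip_width: 0.716
grip_force: 0.0
```

step_arm:
  commands:
    - {"travel":[0,0,0.03],"turn":[0,0,0]}
    - {"travel":[0,0,0.04],"turn":[0,0,0]}
    - {"travel":[0,0,0.04],"turn":[0,0,0]}

```text
time: 2.9
position: [0.4538, -0.1873, 0.1633]
tool_rot: [-0.655, -3.069, -0.0]
ft_force: [-0.2, -0.3, 0.6]
grip_width: 0.699
grip_force: 0.0
```

```bash
cat > m.py <<'E'
from h import *
def yaw(v): return np.degrees(np.arctan2(v[1],v[0]))
if __name__=='__main__':
    st,im=grab('wrist','w_str.png');print(st['time'],st['position'],st['tool_rot'],st['grip_width'])
    sc=np.load('st_cone.npy',allow_pickle=True).item();sp=np.load('st_press.npy',allow_pickle=True).item()
    P=lambda u,v:(225+u/3,130+v/3)
    C=lambda u,v:(293+u*.3,187+v*.3)
    print('tip',ray('wrist',*P(309,411),.1485,sp))
    r=[ray('wrist',*P(*p),.1435,sp) for p in((252,398),(362,372),(298,325),(320,448))]
    print('ribs',[x.round(4) for x in r],yaw(r[1]-r[0]),yaw(r[3]-r[2]))
    rimc=[ray('wrist',*P(*p),.122,sp) for p in((22,372),(590,372))];print('rim',rimc)
    print('cone tip',ray('wrist',*C(103,140),.05,sc),'skirt',ray('wrist',323.3,217.5,.004,sc))
    b=ray('wrist',*C(95,15),.005,sc);
    q=[ray('wrist',*C(*p),z,sc) for p,z in(((30,133),.02),((175,118),.02),((112,194),.03))]
    print('conerib',yaw(q[1]-q[0]),yaw(q[2]-b),b,q)
    d=np.array(ctrl.camera_model('wrist')['T_tool_cam'])
E
python3 m.py
```

```text
2.9 [ 0.45376654 -0.187344    0.1633044 ] [-6.54627171e-01 -3.06868079e+00 -2.13557461e-04] 0.6989971954150951
tip [4.55186537e-01 9.31640172e-05 1.48500000e-01]
ribs [array([ 0.4488, -0.0108,  0.1435]), array([0.4533, 0.0138, 0.1435]), array([0.4378, 0.0053, 0.1435]), array([ 0.4658, -0.0019,  0.1435])] 79.69709822706875 -14.433611935711534
rim [array([ 0.42632161, -0.06213651,  0.122     ]), array([0.48221667, 0.06203355, 0.122     ])]
cone tip [0.37420301 0.29553997 0.05      ] skirt [0.37288917 0.29534359 0.004     ]
conerib 71.89734570357864 -18.21950793119678 [0.34805388 0.30455559 0.005     ] [array([0.36994461, 0.27390744, 0.02      ]), array([0.38320956, 0.31448522, 0.02      ]), array([0.39416235, 0.2893785 , 0.03      ])]
```

View pics/w_str.png

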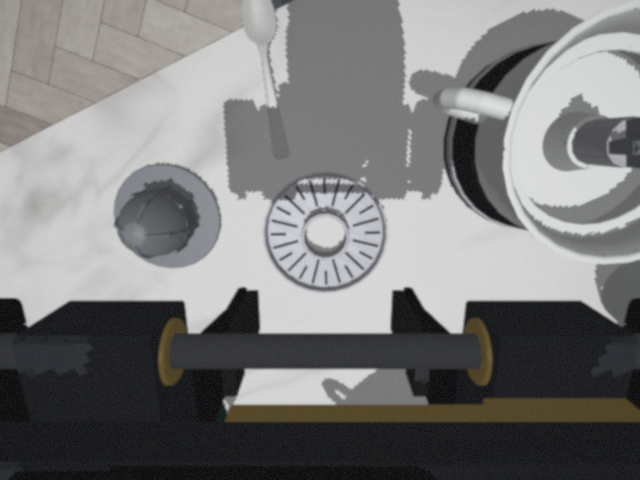

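The strainer is centred at about (325.5,232) with a 60 px radius. The large cone is at (165,215), and the press is on the right.

```bash
python3 - <<'E'
from h import *
im=cv2.imread('pics/w_str.png');st=ctrl.get_state()
x0,y0,x1,y1=262,170,390,295
g=cv2.cvtColor(im,cv2.COLOR_BGR2GRAY)
# strainer pixel = bluish-grey mid tones; use Canny circles as cross-check
h=cv2.HoughCircles(cv2.GaussianBlur(g,(5,5),0)[y0-10:y1+10,x0-10:x1+10],cv2.HOUGH_GRADIENT,1.5,5,param1=100,param2=25,minRadius=52,maxRadius=66)
print((h[0,:3]+[x0-10,y0-10,0]) if h is not None else None)
h2=cv2.HoughCircles(g[y0:y1,x0:x1],cv2.HOUGH_GRADIENT,1.5,5,param1=100,param2=15,minRadius=17,maxRadius=30)
print((h2[0,:3]+[x0,y0,0]) if h2 is not None else None)
R=Ro.from_rotvec(st['tool_rot']).as_matrix()
for u,v,z in((325.5,232,.01),(325.5,231,.018),(325,232,.0)):
    p=ray('wrist',u,v,z,st);print(p.round(4),(R.T@(p-st['position'])).round(4))
p=ray('wrist',265,232,.01,st)-ray('wrist',386,232,.01,st);print(np.linalg.norm(p))
E
```

```text
[[324.75       229.75        56.65000153]
 [323.25       222.25        63.40000153]
 [333.75       229.75        53.5       ]]
[[325.75       229.25        22.54999924]
 [315.25       193.25        20.89999962]
 [354.25       205.25        20.89999962]]
[ 0.4587 -0.1885  0.01  ] [-0.0043  0.001   0.1545]
[ 0.4561 -0.1874  0.018 ] [-0.0015  0.001   0.1465]
[ 0.4608 -0.1899  0.    ] [-0.0068  0.0006  0.1645]
0.10888069364189877
```

step_arm:
  commands:
    - {"travel":[-0.003,0.001,0.04],"turn":[0,0,0]}
    - {"travel":[-0.003,0.001,0.073],"turn":[0,0,0]}
    - {"travel":[-0.003,0.001,0.073],"turn":[0,0,0]}

```text
time: 3.25
position: [0.4555, -0.1879, 0.0893]
tool_rot: [-0.655, -3.066, 0.001]
ft_force: [-0.3, -0.4, 0.3]
grip_width: 0.702
grip_force: 0.0
```

```bash
python3 - <<'E'
from h import *
st,im=grab('wrist','w_str2.png');print(st['position'],st['tool_rot'],st['grip_width'])
g=cv2.cvtColor(im,cv2.COLOR_RGB2GRAY);g=cv2.GaussianBlur(g,(5,5),0)
R=Ro.from_rotvec(st['tool_rot']).as_matrix()
for rr,z,p2 in(((30,46),.018,20),((80,105),.01,20)):
    h=cv2.HoughCircles(g[0:330],cv2.HOUGH_GRADIENT,1.5,5,param1=80,param2=p2,minRadius=rr[0],maxRadius=rr[1])
    if h is None: continue
    for u,v,r in h[0,:4]: print(z,u,v,r,(R.T@(ray('wrist',u,v,z,st)-st['position'])).round(4))
E
```

```text
[ 0.45546068 -0.18792997  0.08925509] [-6.55243547e-01 -3.06566027e+00  7.98970341e-04] 0.7023988451786234
0.018 299.25 260.25 45.15 [-0.0041 -0.0172  0.0713]
0.018 323.25 282.75 45.15 [-0.0206 -0.0007  0.0711]
0.018 345.75 275.25 45.15 [-0.015   0.0151  0.0711]
0.018 353.25 264.75 45.15 [-0.0073  0.0201  0.0712]
0.01 578.25 149.25 102.5 [0.07   0.167  0.0794]
0.01 572.25 153.75 95.9 [0.0671 0.1636 0.0794]
0.01 590.25 152.25 100.85 [0.0681 0.1752 0.0794]
0.01 629.25 162.75 100.85 [0.0613 0.2023 0.0793]
```

View pics/w_str2.png

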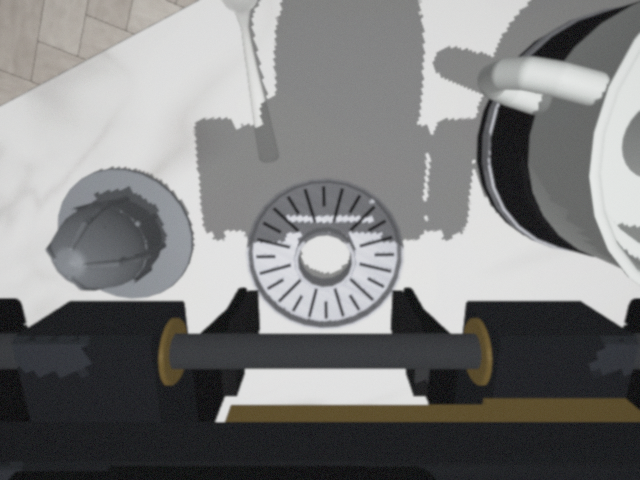

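The strainer rim is centred at (325,253) and the collar hole at (325.5,256). That puts it about 1 mm from the tool axis, so I can descend.

step_arm:
  commands:
    - {"travel":[-0.001,0.0005,0.04],"turn":[0,0,0]}
    - {"travel":[-0.001,0.0005,0.06],"turn":[0,0,0]}
    - {"travel":[-0.001,0.0005,0.068],"turn":[0,0,0]}
    - {"travel":[-0.001,0.0005,0.068],"turn":[0,0,0]}

```text
time: 3.7
position: [0.4597, -0.19, 0.0249]
tool_rot: [0.659, 3.071, 0.0]
ft_force: [1.1, 0.0, 0.7]
grip_width: 0.702
grip_force: 0.0
```

step_arm:
  commands:
    - {"travel":[0,0,0],"turn":[0,0,0]}
    - {"travel":[0,0,0],"turn":[0,0,0]}
    - {"travel":[0,0,0],"turn":[0,0,0]}
    - {"travel":[0,0,0],"turn":[0,0,0]}
  gripper: 0.3
  force: 15

```text
time: 4.1
position: [0.4592, -0.1902, 0.0246]
tool_rot: [0.66, 3.07, 0.001]
ft_force: [-0.6, -0.5, -0.6]
grip_width: 0.424
grip_force: 0.0
```

```bash
python3 - <<'E'
from h import *
for _ in range(3):
    st=ctrl.get_state();print(st['time'],st['position'],st['tool_rot'],st['grip_width'],st['grip_force'],st['qd'].round(3))
    grab('wrist','w_g.png')
E
```

```text
4.1 [ 0.45924194 -0.19020521  0.02464557] [6.60334873e-01 3.07006040e+00 6.94743452e-04] 0.42360874303071716 0.0 [ 0.001  0.005 -0.002  0.006  0.001 -0.002  0.001]
4.15 [ 0.4590376  -0.19017071  0.02443337] [6.60469634e-01 3.07047691e+00 5.58504715e-04] 0.3771035454329683 0.0 [ 0.001  0.006  0.001  0.005 -0.001 -0.002  0.001]
4.2 [ 0.45887347 -0.19015464  0.02425675] [6.60635854e-01 3.07079260e+00 4.43765391e-04] 0.3478586494283441 0.0 [ 0.001  0.005  0.001  0.005  0.001 -0.002  0.001]
```

View pics/w_g.png

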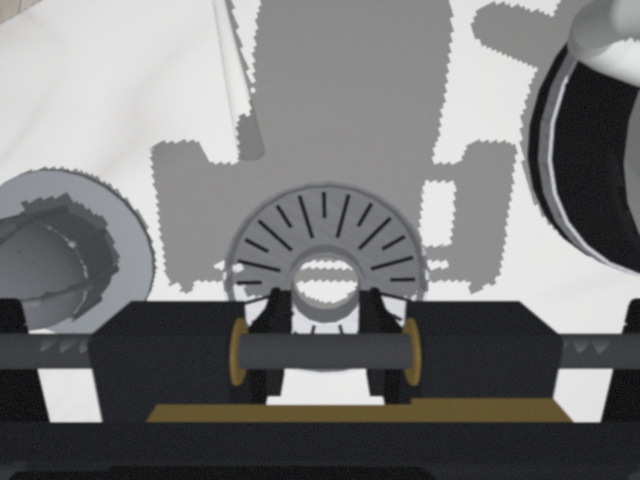

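The picture shows the strainer rim centred near (326,277), the collar at (326,273), and the fingertips either side at u≈283 and u≈367. I'll check whether the fingers stop on the collar.

step_arm:
  commands:
    - {"travel":[0,0,0],"turn":[0,0,0]}
    - {"travel":[0,0,0],"turn":[0,0,0]}

```text
time: 4.45
position: [0.4586, -0.1901, 0.0239]
tool_rot: [-0.661, -3.071, -0.0]
ft_force: [0.6, -0.2, 0.6]
grip_width: 0.308
grip_force: 0.0
```

The fingers closed over the top of the collar without touching it, so I'll reopen, lower 5 mm and close again.

step_arm:
  commands:
    - {"travel":[0,0,0],"turn":[0,0,0]}
    - {"travel":[0,0,0],"turn":[0,0,0]}
    - {"travel":[0,0,0],"turn":[0,0,0]}
    - {"travel":[0,0,0.003],"turn":[0,0,0]}
    - {"travel":[0,0,0.005],"turn":[0,0,0]}
  gripper: 0.7

```text
time: 4.95
position: [0.4586, -0.1901, 0.0187]
tool_rot: [-0.661, -3.071, -0.0]
ft_force: [0.0, 0.1, 0.3]
grip_width: 0.65
grip_force: 0.0
```

step_arm:
  commands:
    - {"travel":[0,0,0],"turn":[0,0,0]}
    - {"travel":[0,0,0],"turn":[0,0,0]}
    - {"travel":[0,0,0],"turn":[0,0,0]}
    - {"travel":[0,0,0],"turn":[0,0,0]}
    - {"travel":[0,0,0],"turn":[0,0,0]}
  gripper: 0.3

```text
time: 5.45
position: [0.4588, -0.1902, 0.019]
tool_rot: [0.661, 3.071, 0.0]
ft_force: [0.7, -0.4, -0.2]
grip_width: 0.345
grip_force: 0.0
```

```bash
python3 - <<'E'
from h import *
st,w=grab('wrist','w_g2.png');_,s=grab('scene','s_g2.png');_,t=grab('top','t_g2.png')
print(st['position'],st['grip_width'],st['grip_force'])
B=lambda i:cv2.cvtColor(i,cv2.COLOR_RGB2BGR)
a=cv2.resize(B(w)[170:370,200:460],(520,400),interpolation=2)
b=cv2.resize(B(s)[250:350,270:400],(390,300),interpolation=2)
m=ctrl.camera_model('top');p=m['fx']*0
c=cv2.resize(B(t)[200:300,310:410],(400,300),interpolation=2)
cv2.imwrite('pics/c2.png',np.vstack([np.hstack([a[:300],np.zeros((300,270,3),np.uint8)]),np.hstack([b,c])]))
E
```

```text
[ 0.45879189 -0.19016719  0.01903229] 0.3454647429563568 0.0
```

View pics/c2.png

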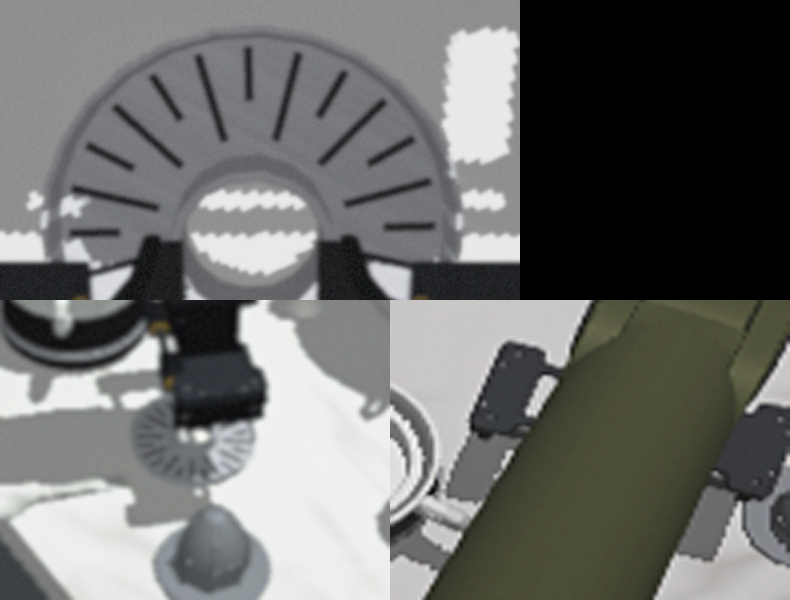

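The fingers now appear either side of the collar, touching it or nearly so. I'll command a full close.

step_arm:
  commands:
    - {"travel":[0,0,0],"turn":[0,0,0]}
    - {"travel":[0,0,0],"turn":[0,0,0]}
    - {"travel":[0,0,0],"turn":[0,0,0]}
    - {"travel":[0,0,0],"turn":[0,0,0]}
    - {"travel":[0,0,0],"turn":[0,0,0]}
  gripper: 0.0

```text
time: 6.1
position: [0.4587, -0.1902, 0.019]
tool_rot: [0.661, 3.071, 0.0]
ft_force: [-0.0, -0.9, -0.4]
grip_width: 0.016
grip_force: 0.0
```

```bash
python3 - <<'E'
from h import *
st,w=grab('wrist','w_g3.png');_,s=grab('scene','s_g3.png')
print(st['position'],st['grip_width'],st['joint_positions'])
B=lambda i:cv2.cvtColor(i,cv2.COLOR_RGB2BGR)
w=B(w);s=B(s)
m=ctrl.camera_model('wrist');T=np.linalg.inv(m['T_tool_cam'])
for z in(.014,0,-.005):
  for x in(-.0095,.0095):
    c=T@[x,0,z,1];u,v=m['fx']*c[0]/c[2]+m['cx'],m['fy']*c[1]/c[2]+m['cy'];print('w',x,z,u,v);cv2.circle(w,(int(u),int(v)),2,(0,0,255),-1)
m=ctrl.camera_model('scene')
R=Ro.from_rotvec(st['tool_rot']).as_matrix()
for q in((0,0,.014),(.0095,0,.014),(-.0095,0,.014),(0,0,0)):
    c=np.array(m['R'])@(R@q+st['position'])+m['t'];u,v=m['fx']*c[0]/c[2]+m['cx'],m['fy']*c[1]/c[2]+m['cy'];print('s',q,u,v);cv2.circle(s,(int(round(u)),int(round(v))),0,(0,0,255),-1)
a=cv2.resize(w[170:370,200:460],(520,400),interpolation=2)
b=cv2.resize(s[260:330,300:370],(280,280),interpolation=cv2.INTER_NEAREST)
cv2.imwrite('pics/c3.png',np.hstack([a,np.vstack([b,np.zeros((120,280,3),np.uint8)])]))
E
```

```text
[ 0.45872036 -0.19015299  0.01897435] 0.016253151753866057 [-0.34050376  0.21543816  0.74555397  2.05034751 -0.18073535  0.93957452
  1.64779636]
w -0.0095 0.014 324.02343332801985 301.6792539504887
w 0.0095 0.014 324.00875139943724 269.08428665728513
w -0.0095 0 323.96697735276 312.87135864963926
w 0.0095 0 323.94971252452365 278.30369701560426
w -0.0095 -0.005 323.9449044204546 317.2472031593252
w 0.0095 -0.005 323.9265732968126 281.9170794852942
s (0, 0, 0.014) 333.19491013353627 294.6774326827393
s (0.0095, 0, 0.014) 329.6918452722705 295.1091479392505
s (-0.0095, 0, 0.014) 336.6904161572563 294.24664897206566
s (0, 0, 0) 333.3803575141028 290.94599124396
```

View pics/c3.png

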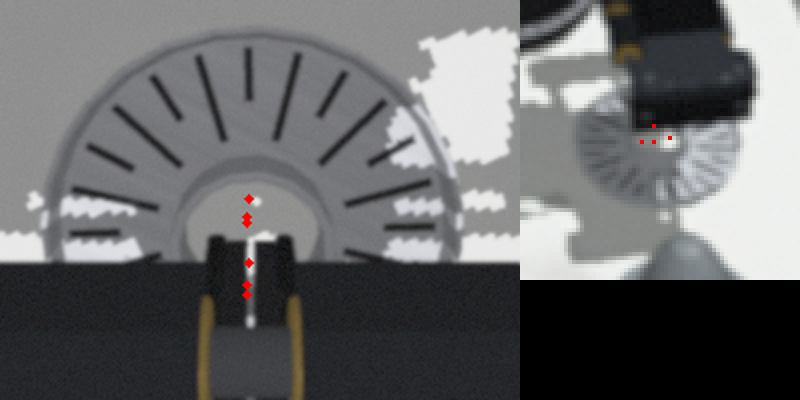

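The closed fingertips show at v≈288, which fits tips about 14 mm behind the TCP rather than ahead of it. They are passing above the collar. I'll open and descend carefully while watching the force.

step_arm:
  commands:
    - {"travel":[0,0,0],"turn":[0,0,0]}
    - {"travel":[0,0,0],"turn":[0,0,0]}
    - {"travel":[0,0,0],"turn":[0,0,0]}
    - {"travel":[0,0,0],"turn":[0,0,0]}
    - {"travel":[0,0,0],"turn":[0,0,0]}
  gripper: 0.68

```text
time: 6.7
position: [0.4587, -0.1901, 0.019]
tool_rot: [0.661, 3.071, 0.0]
ft_force: [-0.3, 0.4, 0.6]
grip_width: 0.375
grip_force: 0.0
```

step_arm:
  commands:
    - {"travel":[0,0,0],"turn":[0,0,0]}
    - {"travel":[0,0,0],"turn":[0,0,0]}
    - {"travel":[0,0,0.001],"turn":[0,0,0]}
    - {"travel":[0,0,0.002],"turn":[0,0,0]}
    - {"travel":[0,0,0.003],"turn":[0,0,0]}

```text
time: 7.2
position: [0.4587, -0.1901, 0.0158]
tool_rot: [-0.661, -3.071, -0.0]
ft_force: [0.2, -0.3, 0.4]
grip_width: 0.675
grip_force: 0.0
```

step_arm:
  commands:
    - {"travel":[0,0,0.001],"turn":[0,0,0]}
    - {"travel":[0,0,0.002],"turn":[0,0,0]}
    - {"travel":[0,0,0.003],"turn":[0,0,0]}
    - {"travel":[0,0,0.003],"turn":[0,0,0]}

```text
time: 7.6
position: [0.4586, -0.1901, 0.0128]
tool_rot: [-0.661, -3.071, -0.0]
ft_force: [0.2, -0.2, 0.3]
grip_width: 0.678
grip_force: 0.0
```

The documented tips would already be below the table here, so the offset is confirmed. I'll keep going down.

step_arm:
  commands:
    - {"travel":[0,0,0.002],"turn":[0,0,0]}
    - {"travel":[0,0,0.004],"turn":[0,0,0]}
    - {"travel":[0,0,0.006],"turn":[0,0,0]}
    - {"travel":[0,0,0.008],"turn":[0,0,0]}
    - {"travel":[0,0,0.008],"turn":[0,0,0]}

```text
time: 8.1
position: [0.4584, -0.1901, 0.0046]
tool_rot: [-0.661, -3.071, 0.0]
ft_force: [-0.2, -0.3, 0.1]
grip_width: 0.682
grip_force: 0.0
```

```bash
python3 - <<'E'
from h import *
st,w=grab('wrist','w_g4.png');print(st['position'],st['ft_force'],st['grip_width'])
E
```

```text
[ 0.45839638 -0.19007633  0.00458768] [-0.18810674 -0.340336    0.13898784] 0.6823108592629291
```

View pics/w_g4.png

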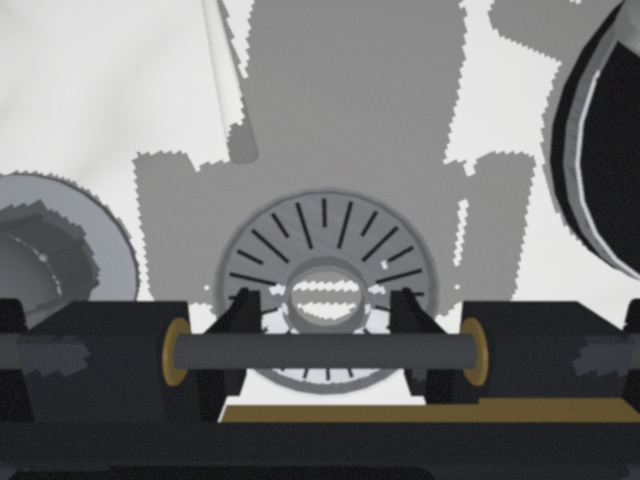

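The strainer rim is centred at (326,291) and the collar at (326,296), between the fingers and about 4 mm towards tool +x. That was my tenth picture, so from here on I'll work from measurements only.

step_arm:
  commands:
    - {"travel":[0.004,0.0005,0.002],"turn":[0,0,0]}
    - {"travel":[0.004,0.0005,0.005],"turn":[0,0,0]}
    - {"travel":[0.004,0.0005,0.008],"turn":[0,0,0]}
    - {"travel":[0.004,0.0005,0.01],"turn":[0,0,0]}
    - {"travel":[0.004,0.0005,0.01],"turn":[0,0,0]}

```text
time: 8.65
position: [0.455, -0.188, -0.0054]
tool_rot: [-0.661, -3.071, 0.0]
ft_force: [0.9, -0.4, 0.3]
grip_width: 0.683
grip_force: 0.0
```

step_arm:
  commands:
    - {"travel":[0,0,0.001],"turn":[0,0,0]}
    - {"travel":[0,0,0.002],"turn":[0,0,0]}
    - {"travel":[0,0,0.003],"turn":[0,0,0]}
    - {"travel":[0,0,0.003],"turn":[0,0,0]}

```text
time: 9.05
position: [0.4552, -0.188, -0.0082]
tool_rot: [-0.661, -3.071, -0.0]
ft_force: [0.0, -0.5, -0.6]
grip_width: 0.681
grip_force: 0.0
```

Now close gently and see if the fingers stop at about 43 mm (0.49).

step_arm:
  commands:
    - {"travel":[0,0,0],"turn":[0,0,0]}
    - {"travel":[0,0,0],"turn":[0,0,0]}
    - {"travel":[0,0,0],"turn":[0,0,0]}
    - {"travel":[0,0,0],"turn":[0,0,0]}
    - {"travel":[0,0,0],"turn":[0,0,0]}
  gripper: 0.3
  force: 15

```text
time: 9.55
position: [0.4553, -0.1881, -0.008]
tool_rot: [0.661, 3.071, 0.0]
ft_force: [-0.1, -0.4, 0.6]
grip_width: 0.487
grip_force: 15.0
```

Gripped: 0.487 × 87 mm = 42.4 mm. I'll lift, then refine the press axis from the saved pictures.

step_arm:
  commands:
    - {"travel":[0,0,-0.02],"turn":[0,0,0]}
    - {"travel":[0,0,-0.06],"turn":[0,0,0]}
    - {"travel":[0,0,-0.1],"turn":[0,0,0]}
    - {"travel":[0,0,-0.14],"turn":[0,0,0]}
    - {"travel":[0,0,-0.178],"turn":[0,0,0]}

```text
time: 10.05
position: [0.4549, -0.1882, 0.1716]
tool_rot: [0.661, 3.071, 0.001]
ft_force: [0.8, 0.8, -0.7]
grip_width: 0.487
grip_force: 15.0
```

```bash
python3 - <<'E'
from h import *
im=cv2.imread('pics/top0.png');g=cv2.cvtColor(im,cv2.COLOR_BGR2GRAY)
c=g[205:300,250:345]
def show(a,st=1):
    for r in a[::st,::st]: print(' '.join('%3d'%x for x in r))
show(g[240:264,280:306])
e=cv2.HoughCircles(cv2.GaussianBlur(g,(3,3),0)[205:300,250:345],cv2.HOUGH_GRADIENT,1,3,param1=120,param2=18,minRadius=25,maxRadius=34)
for u,v,r in e[0,:6]:print(u+250,v+205,r,ray('top',u+250,v+205,.122))
# wrist: rim circle in w_press
w=cv2.imread('pics/w_press.png');gw=cv2.GaussianBlur(cv2.cvtColor(w,cv2.COLOR_BGR2GRAY),(5,5),0)
print(ctrl.get_state()['position'],ctrl.get_state()['grip_width'])
E
```

```text
104 103 105 181 178 210 208 206 205 205 205 205 205 206 206 205 206 205 206 206 206 207 210 211 179 179
100 102 180 212 208 206 205 205 205 205 205 206 205 205 206 206 205 206 206 206 206 205 207 208 210 212
180 178 210 207 205 204 204 205 205 204 205 206 208 208 207 206 205 205 206 206 206 206 206 206 208 210
211 208 206 205 205 205 204 205 206 205 205 207 178 175 194 210 207 206 207 206 207 206 207 206 206 208
206 206 205 205 205 205 205 205 206 206 209 209 127 109 133 173 211 207 207 206 206 206 206 206 206 207
205 205 205 205 204 204 205 205 207 207 183 201 102  81  85 125 193 208 206 207 206 206 206 207 207 206
205 205 205 205 205 205 205 207 209 198 172 183  87  85  89 111 177 198 210 208 207 206 205 207 206 206
205 205 204 205 204 205 206 208 151 138 142 140  88 113  88 119 166 168 178 212 209 207 207 207 207 206
204 204 205 205 205 205 207 195  80  84  96  95 129 143  89 105 123 117 114 178 196 209 207 206 207 207
205 204 204 204 205 205 206 188  74  83  83  84 109 113  73  87  86  85  91 153 138 213 208 206 207 207
205 204 205 204 204 205 208 206  54  64  65  74  81  86  73 
[... 1070 characters left out ...]
7 206 207 206
204 204 205 205 205 206 208  95 103 105  99  92  86  89  88  87  85  83 149 192 211 208 206 206 207 206
205 204 205 205 205 205 208 174  99 105 106 102  99 100  99  96  99 182 200 212 208 206 207 206 206 207
204 204 205 205 205 205 207 210 176  99 104 109 108 104 103 103 183 215 209 207 206 206 207 207 207 207
294.5 256.5 27.9 [ 0.4380033  -0.00240771  0.122     ]
291.5 255.5 26.7 [0.4412194  0.00461433 0.122     ]
296.5 253.5 26.6 [ 0.4448813  -0.00792985  0.122     ]
292.5 250.5 25.7 [0.45329347 0.00106511 0.122     ]
293.5 263.5 32.3 [0.42109931 0.00159149 0.122     ]
288.5 251.5 26.6 [0.45183474 0.01097431 0.122     ]
[ 0.45491437 -0.18815297  0.17159674] 0.4870327079999484
```

step_arm:
  commands:
    - {"travel":[0.014,0.03,0],"turn":[0,0,0]}
    - {"travel":[0.03,0.064,0],"turn":[0,0,0]}
    - {"travel":[0.046,0.098,0],"turn":[0,0,0]}
    - {"travel":[0.062,0.132,0],"turn":[0,0,0]}
    - {"travel":[0.074,0.158,0],"turn":[0,0,0]}

```text
time: 10.55
position: [0.4522, -0.0111, 0.1698]
tool_rot: [-0.658, -3.072, -0.001]
ft_force: [0.4, -0.7, -1.4]
grip_width: 0.488
grip_force: 15.0
```

step_arm:
  commands:
    - {"travel":[0.006,0.012,0],"turn":[0,0,0]}
    - {"travel":[0.006,0.012,0],"turn":[0,0,0]}
    - {"travel":[0.006,0.012,0],"turn":[0,0,0]}
    - {"travel":[0.006,0.012,0],"turn":[0,0,0]}

```text
time: 10.95
position: [0.4523, -0.0022, 0.1699]
tool_rot: [0.665, 3.07, -0.001]
ft_force: [0.1, -0.6, -0.8]
grip_width: 0.488
grip_force: 15.0
```

```bash
python3 - <<'E'
from h import *
st,w=grab('wrist','w_over.png');print(st['position'],st['tool_rot'],st['grip_width'])
g=cv2.cvtColor(w,cv2.COLOR_RGB2GRAY)
for r in g[180:300:4,220:432:4]: print(''.join('%4d'%x for x in r))
E
```

```text
[ 0.45230651 -0.00218209  0.16994059] [ 6.65225108e-01  3.07022961e+00 -6.33909446e-04] 0.48775593766713915
 141 135 136 137 136 138 137 135 138 142 136 124 116 110 110 123 141 142 142 144 144 139 140 134 138 134 136 135 134 135 137 140 143 142 142 143 142 142 140 133 110 110 113 118 131 139 141 135 133 135 136 134 134
 221 156 138 133 138 134 136 138 143 135 118 113 113 110 135 142 142 144 142 142 138 134 135 143 143 143 144 143 144 144 141 142 141 136 138 139 142 139 143 144 140 113 112 114 113 127 136 142 133 134 134 134 136
 226 226 220 152 153 135 138 144 137 118 113 112 117 141 143 143 143 141 135 139 143 142 143 144 143 143 144 142 144 141 141 144 140 143 143 140 133 140 141 141 142 145 129 112 114 112 125 139 144 201 149 133 136
 225 224 226 225 223 140 141 135 120 113 109 118 143 144 143 142 139 133 144 142 140 143 144 142 144 144 142 142 142 142 143 141 146 142 142 142 142 136 137 140 141 140 143 128 113 116 115 131 139 165 184 141 174
 225 226 226 224 208 142 137 120 115 113 117 143 143 139 142 136 138 144 142 142 143 143 144 143 143 142 145 145 141 142 143 143 143 140 143
[... 4697 characters left out ...]
1 111 110 113 110 111 113 110 110 113 113 111 109 102  81 109
 114  92 105 112 114 112 114 112 113 112  60  36 100 111 111 116 115 110  93  95  98 111 121 121 129 143 153 114 114 115 119 115 103  95  94  97 114 114 113 110 105  52  43  94 110 111 105  91  59  37  32  56 109
 112  53  37  31  51  75  98 110 115  93  23  20  39  26  31 109 112  94  96 110 116 123 198 236 237 238 237 105 112  80 194 168 116 108  98  91 110 113  67  29  28  21  16  42  67  35  35  50  79 103 110 106 110
 117 113 111 104  92  67  40  34  38  28  20  21  19  34  24 114 104  94 110 113 126 186 224 236 231 238 237 142  78  85 215 236 203 114 116  92  96 113  55  28  26  16  16  23  56  98 109 111 111 111 110 111 111
```

step_arm:
  commands:
    - {"travel":[0.001,0.002,0.015],"turn":[0,0,0]}
    - {"travel":[0.001,0.002,0.03],"turn":[0,0,0]}
    - {"travel":[0.001,0.002,0.04],"turn":[0,0,0]}
    - {"travel":[0.001,0.002,0.046],"turn":[0,0,0]}
    - {"travel":[0.001,0.002,0.048],"turn":[0,0,0]}

```text
time: 11.5
position: [0.4519, 0.0015, 0.1215]
tool_rot: [-0.662, -3.07, 0.001]
ft_force: [-0.6, -0.3, -1.0]
grip_width: 0.488
grip_force: 15.0
```

step_arm:
  commands:
    - {"travel":[0,0,0.004],"turn":[0,0,0]}
    - {"travel":[0,0,0.008],"turn":[0,0,0]}
    - {"travel":[0,0,0.012],"turn":[0,0,0]}
    - {"travel":[0,0,0.014],"turn":[0,0,0]}
    - {"travel":[0,0,0.016],"turn":[0,0,0]}

```text
time: 12.0
position: [0.4522, 0.0021, 0.1059]
tool_rot: [0.661, 3.071, 0.0]
ft_force: [0.2, 0.2, -0.5]
grip_width: 0.488
grip_force: 15.0
```

step_arm:
  commands:
    - {"travel":[0,0,0.003],"turn":[0,0,0]}
    - {"travel":[0,0,0.006],"turn":[0,0,0]}
    - {"travel":[0,0,0.009],"turn":[0,0,0]}
    - {"travel":[0,0,0.012],"turn":[0,0,0]}
    - {"travel":[0,0,0.014],"turn":[0,0,0]}

```text
time: 12.5
position: [0.452, 0.002, 0.0916]
tool_rot: [-0.661, -3.071, 0.0]
ft_force: [0.0, -0.2, -2.5]
grip_width: 0.486
grip_force: 15.0
```

step_arm:
  commands:
    - {"travel":[0,0,0.001],"turn":[0,0,0]}
    - {"travel":[0,0,0.002],"turn":[0,0,0]}
    - {"travel":[0,0,0.003],"turn":[0,0,0]}
    - {"travel":[0,0,0.003],"turn":[0,0,0]}

```text
time: 12.9
position: [0.4521, 0.0021, 0.0889]
tool_rot: [0.661, 3.071, 0.0]
ft_force: [-0.7, -0.6, -0.9]
grip_width: 0.492
grip_force: 15.0
```

step_arm:
  commands:
    - {"travel":[0,0,0.001],"turn":[0,0,0]}
    - {"travel":[0,0,0.002],"turn":[0,0,0]}
    - {"travel":[0,0,0.002],"turn":[0,0,0]}

```text
time: 13.2
position: [0.4524, 0.0021, 0.0879]
tool_rot: [0.661, 3.071, 0.001]
ft_force: [-1.5, -0.5, 5.9]
grip_width: 0.491
grip_force: 15.0
```

```bash
python3 - <<'E'
from h import *
a=[]
for i in range(4):
    st=ctrl.get_state();a.append(st['ft_force']);ctrl.get_image('wrist')
print(np.array(a).round(2),st['position'],st['grip_width'])
E
```

```text
[[-1.45 -0.49  5.92]
 [-3.05 -0.6   7.  ]
 [-3.4   0.02  6.26]
 [-3.47  0.19  6.  ]] [0.45236847 0.002085   0.08790281] 0.4878288911317006
```

The contact height (0.088) matches the ledge exactly. Release and lift.

step_arm:
  commands:
    - {"travel":[0,0,0],"turn":[0,0,0]}
    - {"travel":[0,0,0],"turn":[0,0,0]}
    - {"travel":[0,0,0],"turn":[0,0,0]}
  gripper: 0.64

```text
time: 13.7
position: [0.4522, 0.0021, 0.0869]
tool_rot: [0.661, 3.071, 0.0]
ft_force: [-0.3, -1.1, -0.2]
grip_width: 0.622
grip_force: 0.0
```

step_arm:
  commands:
    - {"travel":[0,0,-0.01],"turn":[0,0,0]}
    - {"travel":[0,0,-0.03],"turn":[0,0,0]}
    - {"travel":[0,0,-0.06],"turn":[0,0,0]}
    - {"travel":[0,0,-0.09],"turn":[0,0,0]}
    - {"travel":[0,0,-0.12],"turn":[0,0,0]}

```text
time: 14.2
position: [0.4521, 0.0019, 0.2088]
tool_rot: [0.661, 3.071, 0.001]
ft_force: [0.6, 0.5, -0.0]
grip_width: 0.639
grip_force: 0.0
```

step_arm:
  commands:
    - {"travel":[0,0,0],"turn":[0,0,0]}
    - {"travel":[0,0,0],"turn":[0,0,0]}
    - {"travel":[0,0,0],"turn":[0,0,0]}
  gripper: 1.0

```text
time: 14.5
position: [0.4515, 0.002, 0.2062]
tool_rot: [-0.66, -3.07, 0.001]
ft_force: [-0.7, -0.6, -0.9]
grip_width: 0.832
grip_force: 0.0
```

```bash
python3 - <<'E'
from h import *
st,w=grab('wrist','w_p2.png');np.save('st_p2.npy',st,allow_pickle=True)
print(st['position'],st['tool_rot'],st['ft_force'],st['qd'].round(3))
g=cv2.cvtColor(w,cv2.COLOR_RGB2GRAY)
for r in g[200:292:2,285:371:2]: print(''.join('%4d'%x for x in r))
E
```

```text
[0.45147013 0.00197927 0.20619132] [-6.60420565e-01 -3.07005927e+00  7.14786378e-04] [-0.65481437 -0.61624593 -0.85585409] [ 0.001  0.009  0.002  0.012 -0.001  0.002  0.001]
 102 102 117 123  97  63  71  99 113 117 103 117 104  49  90 103 105 112 105  79  75  96 102 110 105  92  56 107 110 113 126 105  96  62  56  97 103 101 102 106 100 101  89
 119 149 177 178 155 135  71 118 175 164 150 171 154  82 112 141 150 175 147 141 156 134 144 160 124  99  79 162 166 172 180 148 119  73 120 161 162 141 157 160 129 128  81
 167 187 192 197 193 184 117 102 180 200 195 193 184 131 107 172 192 194 190 189 189 181 188 188 174 125 103 177 192 196 193 178 106 116 178 186 183 178 185 181 159 108  94
 158 187 183 183 190 188 150  89 124 180 197 192 169 123  82 139 171 187 174 185 186 169 180 185 161 100 115 170 189 185 175 156  89 153 189 186 163 156 174 157 104  80 129
  98 148 128 132 154 134 127 114  89 149 166 135 112 101  60  79 119 127 112 140 135 114 140 131  96  59  91 123 157 132 125 143 102 128 159 134 110 111 117  74  56  93 106
  48  72  88  97 100  99 100  98  98 104 106 102 101  96  61 
[... 6331 characters left out ...]
 163 181
 175 126  88 146 181 186 185 187 183 167 178 186 186 186 181 119 117 178 186 188 185 189 188 184 181 139  94 164 188 187 185 178 139 162 186 189 184 182 175 144  86 112 167
 133  92 147 182 186 183 185 185 156 100 154 183 186 186 171 100 134 184 187 187 185 185 184 187 187 163  93 148 182 186 182 176 113 117 173 188 188 185 185 177 147  89 111
  90 150 184 189 189 188 185 176 114 109 176 186 186 185 156  88 156 187 184 186 187 183 185 185 186 179 109 122 176 181 182 181 151  88 134 173 183 185 186 185 183 154 109
 148 181 188 189 191 188 185 146  89 149 183 183 187 184 137  98 169 185 186 185 160 142 181 186 184 181 132  99 169 183 182 178 179 131  84 142 180 185 184 185 186 183 172
```

The strainer's slots show evenly round the spindle, so it is seated. The known sizes (113, 144 and 72 mm) all fit a wrist focal length of about 365 px instead of 383, so I'll use that for the cone and spindle positions.

```bash
sed -i "s/    if name=='wrist':/    if name=='wrist':\n        d=np.array([(u-m['cx'])\/365.5,(v-m['cy'])\/365.5,1.])/" h.py
python3 - <<'E'
from h import *
from m import yaw
L=lambda n:np.load(n,allow_pickle=True).item()
sc,sp,s2=L('st_cone.npy'),L('st_press.npy'),L('st_p2.npy')
P=lambda u,v:(225+u/3,130+v/3)
print('tip p1',ray('wrist',*P(309,411),.1485,sp),'p2',ray('wrist',323,267,.1485,s2),'top',ray('top',292.7,247.9,.1485),'top ribs',ray('top',293.2,249.4,.142))
a,b=ray('wrist',*P(22,372),.122,sp),ray('wrist',*P(590,372),.122,sp);print('rim',(a+b)/2,np.linalg.norm(a-b))
a,b=ray('wrist',307,260.8,.1435,s2),ray('wrist',335,255,.1435,s2);print('ridge',(a+b)/2,yaw(b-a))
C=lambda u,v:(293+u*.3,187+v*.3)
print('cone tip',ray('wrist',*C(103,140),.05,sc),'skirt',ray('wrist',323.3,217.5,.004,sc))
w=cv2.imread('pics/w_cone.png');g=cv2.cvtColor(w,cv2.COLOR_BGR2GRAY)
m=((g<170)).astype(np.uint8)[178:256,284:364]
m=cv2.morphologyEx(m,cv2.MORPH_OPEN,np.ones((5,5)));cs,_=cv2.findContours(m,0,1);c=max(cs,key=cv2.contourArea)
e=cv2.fitEllipse(c);print(e);print('skirt fit',ray('wrist',e[0][0]+284,e[0][1]+178,.004,sc))
w=cv2.imread('pics/w_press.png')
g=cv2.cvtColor(cv2.imread('pics/w_p2.png'),cv2.COLOR_BGR2GRAY)
# jug inner/strainer slots: pixel extents of dark slots as ring
st=ctrl.get_state();print(st['position'],st['tool_rot'])
E
```

```text
tip p1 [ 4.55775862e-01 -6.87804673e-05  1.48500000e-01] p2 [ 0.45555538 -0.00080829  0.1485    ] top [ 0.45425765 -0.00101404  0.1485    ] top ribs [ 0.45181054 -0.00162386  0.142     ]
rim [ 4.54478486e-01 -6.97962413e-05  1.22000000e-01] 0.14260057210749622
ridge [ 4.50427044e-01 -7.45549343e-05  1.43500000e-01] 77.99209592932256
cone tip [0.37341931 0.29584392 0.05      ] skirt [0.37149435 0.29588595 0.004     ]
((39.28891372680664, 39.11024856567383), (69.60283660888672, 70.42161560058594), 101.95494079589844)
skirt fit [0.37110683 0.2960473  0.004     ]
[0.45132488 0.00194458 0.20593039] [-6.60271697e-01 -3.06958099e+00  1.31973999e-03]
```

step_arm:
  commands:
    - {"travel":[0.031,0.038,0],"turn":[0,0,3]}
    - {"travel":[0.062,0.076,0],"turn":[0,0,6]}
    - {"travel":[0.093,0.114,0],"turn":[0,0,10]}
    - {"travel":[0.124,0.152,0],"turn":[0,0,13]}
    - {"travel":[0.155,0.19,0],"turn":[0,0,16.3]}
  gripper: 1.0

```text
time: 15.05
position: [0.3877, 0.2403, 0.2059]
tool_rot: [-1.093, -2.944, 0.002]
ft_force: [1.2, -0.2, -0.3]
grip_width: 1.0
grip_force: 0.0
```

step_arm:
  commands:
    - {"travel":[0.03,0.02,0],"turn":[0,0,0]}
    - {"travel":[0.0493,0.0331,0.02],"turn":[0,0,0]}
    - {"travel":[0.0493,0.0331,0.05],"turn":[0,0,0]}
    - {"travel":[0.0493,0.0331,0.08],"turn":[0,0,0]}
    - {"travel":[0.0493,0.0331,0.08],"turn":[0,0,0]}

```text
time: 15.55
position: [0.3698, 0.2935, 0.122]
tool_rot: [-1.087, -2.943, 0.015]
ft_force: [-0.6, -0.6, -0.2]
grip_width: 1.0
grip_force: 0.0
```

step_arm:
  commands:
    - {"travel":[0,0,0],"turn":[0,0,0]}
    - {"travel":[0,0,0],"turn":[0,0,0]}

```text
time: 15.75
position: [0.3739, 0.2966, 0.1284]
tool_rot: [1.09, 2.945, 0.003]
ft_force: [0.6, 0.6, 0.5]
grip_width: 0.998
grip_force: 0.0
```

```bash
python3 - <<'E'
from h import *
st,w=grab('wrist','w_c2.png');np.save('st_c2.npy',st,allow_pickle=True)
print(st['position'],st['tool_rot'],st['joint_positions'].round(2))
g=cv2.cvtColor(w,cv2.COLOR_RGB2GRAY)
m=(g<170).astype(np.uint8);m[298:]=0
n,l,s,c=cv2.connectedComponentsWithStats(cv2.morphologyEx(m,cv2.MORPH_OPEN,np.ones((7,7))))
for i in range(1,n):print(s[i],c[i].round(1))
for r in g[170:298:3,265:388:3]: print(''.join('%4d'%x for x in r))
E
```

```text
[0.37393721 0.29664332 0.12837105] [1.08992114 2.94546122 0.00299314] [-0.85  0.01  0.12  1.97 -0.    1.16  0.14]
[    0     0   435   298 95383] [187.4 130.3]
[  495     0   145   298 22008] [586.7 138.7]
[248 115   9   7  63] [252. 118.]
[206 287  24  11 220] [217.  292.8]
[420 287  25  11 228] [432.6 292.8]
 120 118 117 117 118 119 119 120 117 118 120 121 117 120 120 120 120 121 120 118 118 119 119 121 119 122 190 201 201 205 204 208 204 204 198 129 120 118 117 121 118
 117 121 118 117 118 120 119 118 118 119 119 119 117 118 122 120 119 120 118 118 118 119 117 119 118 135 195 206 204 203 203 204 203 203 193 124 118 120 119 118 119
 119 119 119 119 123 119 119 116 120 119 120 121 119 120 117 117 117 117 119 119 117 119 120 120 118 168 205 204 205 205 202 204 203 203 187 122 118 120 118 119 117
 117 119 118 118 121 117 118 121 120 121 118 121 118 119 119 120 120 120 117 118 120 120 119 120 120 123 169 188 192 199 196 200 169 188 188 125 122 119 119 118 119
 118 117 121 120 116 120 120 120 120 119 121 118 120 117 121 118 120 120 121 120 120 120 118 117 116 117 120 121 121 131 131 138
[... 5606 characters left out ...]
 203 205 202 206 204 206 203 202 206 202
 204 205 204 206 204 204 201 206 205 204 203 205 204 202 203 204 205 204 203 202 205 203 202 204 203 205 205 204 202 203 204 206 205 204 203 203 204 204 205 204 203
 203 203 202 203 204 203 203 204 205 203 204 204 205 202 204 205 205 204 204 202 206 204 204 202 204 202 205 203 203 203 203 205 204 204 203 202 203 204 203 203 203
 203 203 204 205 204 203 202 202 202 204 202 202 201 204 206 204 203 204 203 204 204 205 202 203 203 203 203 205 203 201 203 203 204 203 205 203 204 204 202 204 204
 204 205 205 203 201 203 204 204 205 204 204 204 202 204 202 203 204 203 205 203 204 206 203 205 205 205 203 205 205 205 204 202 203 205 202 202 204 204 204 203 202
```

The skirt centre and dome tip both give a cone offset of (-1, -1.5) mm in the tool frame, so the two agree. Descend and grip.

step_arm:
  commands:
    - {"travel":[-0.001,-0.0015,0.04],"turn":[0,0,0]}
    - {"travel":[-0.001,-0.0015,0.08],"turn":[0,0,0]}
    - {"travel":[-0.001,-0.0015,0.11],"turn":[0,0,0]}
    - {"travel":[-0.001,-0.0015,0.122],"turn":[0,0,0]}
    - {"travel":[-0.001,-0.0015,0.122],"turn":[0,0,0]}

```text
time: 16.3
position: [0.3726, 0.294, 0.0046]
tool_rot: [-1.089, -2.946, 0.002]
ft_force: [-0.0, -0.2, 0.0]
grip_width: 0.999
grip_force: 0.0
```

step_arm:
  commands:
    - {"travel":[0,0,0.002],"turn":[0,0,0]}
    - {"travel":[0,0,0.004],"turn":[0,0,0]}
    - {"travel":[0,0,0.006],"turn":[0,0,0]}
    - {"travel":[0,0,0.008],"turn":[0,0,0]}
    - {"travel":[0,0,0.008],"turn":[0,0,0]}

```text
time: 16.8
position: [0.3728, 0.2944, -0.0029]
tool_rot: [1.089, 2.947, 0.0]
ft_force: [-0.6, -0.1, -0.9]
grip_width: 0.999
grip_force: 0.0
```

step_arm:
  commands:
    - {"travel":[0,0,0],"turn":[0,0,0]}
    - {"travel":[0,0,0],"turn":[0,0,0]}
    - {"travel":[0,0,0],"turn":[0,0,0]}
    - {"travel":[0,0,0],"turn":[0,0,0]}
    - {"travel":[0,0,0],"turn":[0,0,0]}
  gripper: 0.3
  force: 25

```text
time: 17.3
position: [0.3728, 0.2944, -0.003]
tool_rot: [1.089, 2.947, 0.0]
ft_force: [0.2, -0.1, 0.2]
grip_width: 0.634
grip_force: 0.0
```

step_arm:
  commands:
    - {"travel":[0,0,0],"turn":[0,0,0]}
    - {"travel":[0,0,0],"turn":[0,0,0]}
    - {"travel":[0,0,0],"turn":[0,0,0]}
    - {"travel":[0,0,0],"turn":[0,0,0]}

```text
time: 17.7
position: [0.3729, 0.2944, -0.003]
tool_rot: [1.089, 2.947, 0.0]
ft_force: [-0.1, -0.5, 1.2]
grip_width: 0.474
grip_force: 25.0
```

Gripped at 41 mm, flat across two ribs. I'll lift, carry it to the spindle and turn it 6.5° on the way.

step_arm:
  commands:
    - {"travel":[0,0,-0.02],"turn":[0,0,0]}
    - {"travel":[0,0,-0.06],"turn":[0,0,0]}
    - {"travel":[0,0,-0.1],"turn":[0,0,0]}
    - {"travel":[0,0,-0.14],"turn":[0,0,0]}
    - {"travel":[0,0,-0.178],"turn":[0,0,0]}

```text
time: 18.2
position: [0.3727, 0.2942, 0.1768]
tool_rot: [1.089, 2.946, 0.001]
ft_force: [0.9, 1.2, -1.3]
grip_width: 0.468
grip_force: 25.0
```

step_arm:
  commands:
    - {"travel":[-0.03,-0.02,0],"turn":[0,0,-1]}
    - {"travel":[-0.065,-0.043,0],"turn":[0,0,-2]}
    - {"travel":[-0.105,-0.07,0],"turn":[0,0,-4]}
    - {"travel":[-0.145,-0.097,0],"turn":[0,0,-6]}
    - {"travel":[-0.185,-0.124,0],"turn":[0,0,-6.5]}

```text
time: 18.7
position: [0.4327, 0.078, 0.175]
tool_rot: [0.919, 3.004, 0.001]
ft_force: [-0.0, 0.6, -0.9]
grip_width: 0.471
grip_force: 25.0
```

step_arm:
  commands:
    - {"travel":[-0.03,-0.026,0],"turn":[0,0,0]}
    - {"travel":[-0.05,-0.043,0],"turn":[0,0,0]}
    - {"travel":[-0.0636,-0.0543,0],"turn":[0,0,0]}
    - {"travel":[-0.0636,-0.0543,0],"turn":[0,0,0]}
    - {"travel":[-0.0636,-0.0543,0],"turn":[0,0,0]}

```text
time: 19.2
position: [0.4546, -0.0002, 0.1748]
tool_rot: [-0.921, -3.003, -0.001]
ft_force: [-0.0, -0.2, -1.0]
grip_width: 0.471
grip_force: 25.0
```

step_arm:
  commands:
    - {"travel":[0,0,0],"turn":[0,0,0]}
    - {"travel":[0,0,0],"turn":[0,0,0]}
    - {"travel":[0,0,0],"turn":[0,0,0]}

```text
time: 19.5
position: [0.4548, 0.0001, 0.1749]
tool_rot: [-0.918, -3.004, -0.0]
ft_force: [0.7, 0.4, 0.3]
grip_width: 0.474
grip_force: 25.0
```

```bash
python3 - <<'E'
from h import *
st,w=grab('wrist','w_h.png')
print(st['position'],st['tool_rot'],st['qd'].round(3),st['grip_width'])
R=Ro.from_rotvec(st['tool_rot']).as_matrix();print('need',(R.T@(np.array([.4552,-.0006,st['position'][2]])-st['position'])).round(4),'yaw y',np.degrees(np.arctan2(R[1,1],R[0,1])))
g=cv2.cvtColor(w,cv2.COLOR_RGB2GRAY)
for r in g[230:300:3,270:385:3]: print(''.join('%4d'%x for x in r))
E
```

```text
[4.54796914e-01 1.41263750e-04 1.74925674e-01] [-9.17973489e-01 -3.00444030e+00 -7.93292522e-05] [ 0.003  0.     0.006 -0.003  0.    -0.001  0.001] 0.47389114663310217
need [-0.0007 -0.0004 -0.    ] yaw y 56.02009533400555
 117 116 115 115 116  97  52  66 107 115 115 116 112  99  93  95  96 101 103  98  99  96 101  95  98 104 115 115 115 112 113 113 114 113  99  72  41  81 104
 100 112 114 114 116 117 112  78  62 115 114 103  84  81  78  84  82  85  83  87  83  82  80  80  86  85  98 113 113 118 113 112  96  54  47  83 109 113 112
  50  49  76 113 114 116 117 116 103  96  82  86  86  89  90  89  88  87  89  88  86  86  87  86  85  85  85  86 101 111 101  59  56  88 110 113 112 112 110
 116 105  93 117 114 115 105  93  79  86  87  87  90  85  87  90  86  85  90  88  85  83  87  85  87  86  86  84  83  82  78  88 111 117 115 112 114 112 111
 118 116 120 119 112  88  82  85  84  85  86  87  86  87  82  86  84  88  89  85  85  85  87  86  86  87  88  85  85  90  83  79  98 115 116 112 100  84  68
 117 145 124 108  84  86  85  87  86  86  84  84  86  85  86  87  88  88  88  87  87  88  87
[... 2190 characters left out ...]
  81  82  75  87  84  75  68  71  69  68  72  71  83  83  85  84  75  54
  58  55  52  61  71  69  66  71  68  69  69  76  80  72  74  79  75  77  77  75  78  74  76  74  78  80  73  72  70  70  68  69  72  71  58  55  55  43  23
  31  27  28  36  71  69  69  69  69  77  75  76  77  74  74  76  76  80  77  80  77  77  78  81  77  72  74  77  72  68  70  67  71  60  30  32  28  23  12
  32  33  34  46  72  69  71  75  79  76  80  72  79  77  74  82  84  81  76  80  75  78  79  80  79  78  75  76  75  74  69  71  68  68  29  32  26  30  20
  32  26  31  61  71  65  70  78  73  75  77  75  80  80  74  81  79  78  75  78  76  79  77  76  78  78  79  74  74  74  79  68  69  70  37  30  32  31  25
```

step_arm:
  commands:
    - {"travel":[-0.0007,-0.0004,0.008],"turn":[0,0,0]}
    - {"travel":[-0.0007,-0.0004,0.016],"turn":[0,0,0]}
    - {"travel":[-0.0007,-0.0004,0.022],"turn":[0,0,0]}
    - {"travel":[-0.0007,-0.0004,0.028],"turn":[0,0,0]}
    - {"travel":[-0.0007,-0.0004,0.03],"turn":[0,0,0]}

```text
time: 20.05
position: [0.4547, -0.0016, 0.1439]
tool_rot: [-0.92, -3.002, 0.001]
ft_force: [-0.4, -0.5, -1.2]
grip_width: 0.469
grip_force: 25.0
```

step_arm:
  commands:
    - {"travel":[0,0,0.001],"turn":[0,0,0]}
    - {"travel":[0,0,0.002],"turn":[0,0,0]}
    - {"travel":[0,0,0.003],"turn":[0,0,0]}
    - {"travel":[0,0,0.004],"turn":[0,0,0]}

```text
time: 20.45
position: [0.4555, -0.0014, 0.1411]
tool_rot: [0.92, 3.003, 0.001]
ft_force: [0.5, 0.1, -0.1]
grip_width: 0.469
grip_force: 25.0
```

step_arm:
  commands:
    - {"travel":[0,0,0.001],"turn":[0,0,0]}
    - {"travel":[0,0,0.002],"turn":[0,0,0]}
    - {"travel":[0,0,0.003],"turn":[0,0,0]}

```text
time: 20.75
position: [0.4553, -0.0015, 0.1379]
tool_rot: [0.921, 3.004, 0.0]
ft_force: [-0.5, 0.8, -1.0]
grip_width: 0.474
grip_force: 25.0
```

step_arm:
  commands:
    - {"travel":[0,0,0.001],"turn":[0,0,0]}
    - {"travel":[0,0,0.002],"turn":[0,0,0]}
    - {"travel":[0,0,0.003],"turn":[0,0,0]}
    - {"travel":[0,0,0.003],"turn":[0,0,0]}

```text
time: 21.15
position: [0.4552, -0.0015, 0.1348]
tool_rot: [-0.921, -3.003, 0.0]
ft_force: [0.4, -0.4, -0.5]
grip_width: 0.473
grip_force: 25.0
```

step_arm:
  commands:
    - {"travel":[0,0,0.001],"turn":[0,0,0]}
    - {"travel":[0,0,0.002],"turn":[0,0,0]}
    - {"travel":[0,0,0.002],"turn":[0,0,0]}

```text
time: 21.45
position: [0.4552, -0.0015, 0.1328]
tool_rot: [-0.92, -3.004, 0.0]
ft_force: [-0.6, -0.7, -1.3]
grip_width: 0.47
grip_force: 25.0
```

Meshed without any contact force. Continue down to the seat.

step_arm:
  commands:
    - {"travel":[0,0,0.002],"turn":[0,0,0]}
    - {"travel":[0,0,0.004],"turn":[0,0,0]}
    - {"travel":[0,0,0.006],"turn":[0,0,0]}
    - {"travel":[0,0,0.008],"turn":[0,0,0]}
    - {"travel":[0,0,0.01],"turn":[0,0,0]}

```text
time: 21.95
position: [0.4553, -0.0015, 0.1227]
tool_rot: [-0.921, -3.004, 0.0]
ft_force: [-0.8, -0.1, -0.5]
grip_width: 0.474
grip_force: 25.0
```

step_arm:
  commands:
    - {"travel":[0,0,0.001],"turn":[0,0,0]}
    - {"travel":[0,0,0.002],"turn":[0,0,0]}
    - {"travel":[0,0,0.003],"turn":[0,0,0]}
    - {"travel":[0,0,0.003],"turn":[0,0,0]}

```text
time: 22.35
position: [0.4552, -0.0015, 0.1198]
tool_rot: [-0.921, -3.004, 0.0]
ft_force: [-0.1, 0.0, -0.3]
grip_width: 0.472
grip_force: 25.0
```

step_arm:
  commands:
    - {"travel":[0,0,0.001],"turn":[0,0,0]}
    - {"travel":[0,0,0.002],"turn":[0,0,0]}
    - {"travel":[0,0,0.003],"turn":[0,0,0]}
    - {"travel":[0,0,0.003],"turn":[0,0,0]}
  force: 50

```text
time: 22.75
position: [0.4555, -0.0015, 0.1173]
tool_rot: [0.921, 3.003, 0.001]
ft_force: [-2.1, -0.6, 3.8]
grip_width: 0.461
grip_force: 50.0
```

step_arm:
  commands:
    - {"travel":[0,0,0.001],"turn":[0,0,0]}
    - {"travel":[0,0,0.002],"turn":[0,0,0]}
    - {"travel":[0,0,0.002],"turn":[0,0,0]}

```text
time: 23.05
position: [0.4555, -0.0015, 0.1154]
tool_rot: [0.921, 3.003, 0.001]
ft_force: [-2.8, -0.2, 6.3]
grip_width: 0.467
grip_force: 50.0
```

step_arm:
  commands:
    - {"travel":[0,0,0.001],"turn":[0,0,0]}
    - {"travel":[0,0,0.001],"turn":[0,0,0]}
    - {"travel":[0,0,0.001],"turn":[0,0,0]}

```text
time: 23.35
position: [0.4555, -0.0015, 0.1146]
tool_rot: [0.921, 3.003, 0.001]
ft_force: [-2.1, 0.2, 6.8]
grip_width: 0.461
grip_force: 50.0
```

step_arm:
  commands:
    - {"travel":[0,0,0.001],"turn":[0,0,0]}
    - {"travel":[0,0,0.001],"turn":[0,0,0]}
    - {"travel":[0,0,0.001],"turn":[0,0,0]}

```text
time: 23.65
position: [0.4556, -0.0015, 0.1139]
tool_rot: [0.921, 3.003, 0.001]
ft_force: [-3.5, -0.7, 8.1]
grip_width: 0.466
grip_force: 50.0
```

step_arm:
  commands:
    - {"travel":[0,0,0.001],"turn":[0,0,0]}
    - {"travel":[0,0,0.001],"turn":[0,0,0]}
    - {"travel":[0,0,0.001],"turn":[0,0,0]}

```text
time: 23.95
position: [0.4556, -0.0015, 0.1137]
tool_rot: [0.921, 3.003, 0.001]
ft_force: [-4.1, -0.2, 15.0]
grip_width: 0.464
grip_force: 50.0
```

step_arm:
  commands:
    - {"travel":[0,0,0.001],"turn":[0,0,0]}
    - {"travel":[0,0,0.001],"turn":[0,0,0]}
    - {"travel":[0,0,0.001],"turn":[0,0,0]}

```text
time: 24.25
position: [0.4557, -0.0015, 0.1136]
tool_rot: [0.921, 3.003, 0.002]
ft_force: [-8.8, -0.8, 20.6]
grip_width: 0.466
grip_force: 50.0
```

step_arm:
  commands:
    - {"travel":[0,0,0],"turn":[0,0,0]}
    - {"travel":[0,0,0],"turn":[0,0,0]}
    - {"travel":[0,0,0],"turn":[0,0,0]}
    - {"travel":[0,0,0],"turn":[0,0,0]}
    - {"travel":[0,0,0],"turn":[0,0,0]}

```text
time: 24.75
position: [0.4557, -0.0015, 0.1136]
tool_rot: [0.921, 3.003, 0.002]
ft_force: [-7.4, 0.0, 20.8]
grip_width: 0.462
grip_force: 50.0
```

step_arm:
  commands:
    - {"travel":[0,0,0],"turn":[0,0,0]}
    - {"travel":[0,0,0],"turn":[0,0,0]}
    - {"travel":[0,0,0],"turn":[0,0,0]}
    - {"travel":[0,0,0],"turn":[0,0,0]}
    - {"travel":[0,0,0],"turn":[0,0,0]}

```text
time: 25.25
position: [0.4557, -0.0015, 0.1136]
tool_rot: [0.921, 3.003, 0.002]
ft_force: [-7.7, 0.5, 20.4]
grip_width: 0.462
grip_force: 50.0
```

Steady on the stop at 20 N, so I'm handing it in.

```bash
python3 -c "
from bench import ctrl
print(ctrl.close_job())"
```

```text
the job is handed in; nothing more can be done
None
```

The strainer is seated in the jug, the small cone is meshed fully home, and the arm is holding it pressed at about 20 N after sinking the spindle roughly 5 mm to its stop; I judged the end state from heights and forces, as my 10 pictures were used up, and handed in at about 25 s.

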